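Seat the cone filter in the pour-over carafe

TASK

Lift the rinsed coffee filter, by its arched handle or however suits you, out of the tumbler where it is draining and seat it in the funnel mouth of the white carafe, ready for brewing. Lower it in without dropping or forcing it, so that it settles straight and fully home, and let go. Leave the carafe, the tumbler and everything else on the table standing where they are.

Things in the scene. Friction and masses are not known exactly. Their poses are not given: they have to be found in the camera images.
- filter_handle (a point): Centre of the grip bar of the coffee filter's rigid black arched handle, which spans its open top from rim to rim. The bar is straight and level: 64 mm along this frame's y, 10 mm wide along x, 8 mm thick, with 28 mm of free air below it down to the collar. z is the filter's axis, up. It starts upright, resting loosely in the tumbler. Mass about 150 g (varies).
- filter_seat (a point): Point on the filter's axis, 54 mm below the bar's centre and 59 mm above its flat foot, where its steel cone (60 degrees included, 24 mm across at the foot, 106 mm at the top under a black collar 112 mm across, 10 mm high) is as wide (92 mm) as the carafe's mouth. When fully home this point is at the centre of that mouth. Axes as filter_handle.
- carafe_mouth (a point): Centre of the mouth of the hourglass-shaped white stoneware carafe, level with its lip, 165 mm above the table; z up. Its funnel matches the filter's cone and centres it: 60 degrees included, 92 mm inside and 99 mm outside at the lip, narrowing over 42 mm to a 43 mm neck with a pine collar; bulb 104 mm across. Loose, about 550 g (varies).
- glass_rim (a point): Centre of the mouth of the clear glass tumbler in which the filter drains, 95 mm above the table, 77 mm across outside. Loose, 280 g. Carafe and tumbler stand one to the left and one to the right of the robot; which is where varies.
- cup: white espresso cup, 60 mm across and 55 mm high with a side handle, standing on the saucer; origin under its middle
- saucer: white saucer, 110 mm across and 14 mm high; origin under its middle
- domino3: the uppermost of a stack of four black dominoes, each 25 x 50 x 10 mm, lying flat; origin under its middle
- sugar_jar: lidded glass sugar jar, 68 mm across and 85 mm high; origin under its middle
- dish: round brushed aluminium dish, 140 mm across and 22 mm high; origin under its middle
- peg_board: pine peg board 150 x 150 x 18 mm with a few dark pegs standing 16 mm proud; origin under its middle
Things that resemble listed ones, but are neither listed nor needed, are in the scene too. Leave any green look-alike of the part that bears filter_handle alone.

How it is judged:
At the end, for the whole second after the job is handed in: The filter sits fully home in the carafe's funnel: its seat point within 4 mm of the mouth's centre sideways and in height, its axis within 0.06 rad of the carafe's. Carafe and tumbler stand upright (within 0.05 rad), within 30 mm of where they began (horizontal distance between filter_seat and carafe_mouth below 0.004 m and z of filter_seat in the frame of carafe_mouth between -0.004 and 0.004 m and angle between the z axis of filter_seat and the z axis of carafe_mouth, either way round below 0.06 rad and angle between each of carafe_mouth, glass_rim's own z axis and vertical below 0.05 rad and distance of each of carafe_mouth, glass_rim from where it was at the start of the episode below 0.03 m); the robot touches nothing.
It fails at once if the filter is dropped (it falls freely, out of the fingers, faster than 0.5 m/s, about 12 mm of free fall) (contact force between the fingers and filter below 0.05 N and linear speed of filter above 0.5 m/s).
It fails at once if the filter is forced into the carafe with more than 60 N (contact force between filter and carafe above 60 N).
It fails at once if the cup, saucer, dominoes, sugar jar, dish or peg board is moved by more than 30 mm, or the cup or jar is tipped by more than 0.3 rad (distance of any of cup, saucer, domino3, sugar_jar, dish, peg_board from where it was at the start of the episode above 0.03 m or angle between any of cup, sugar_jar's own z axis and vertical above 0.3 rad).
It also fails if it takes over 42 s, if anything falls off the work surface, if the arm or the gripper's body presses on something with over 40 N, if the wrist force passes 120 N, or if a joint passes its speed limit or range.

ROBOT

A 6-joint arm with a two-finger parallel gripper is mounted at the origin on the work surface. World frame = base frame: x ahead of the robot, y to its left, z up, the work surface at z = 0. Lengths are in m, angles in rad, forces in N, time in s.
With the tool pointing down it reaches from about 0.325 to 1 m from the base axis. Payload 5.1 kg.
Tool frame: the origin (TCP) lies at the very end of the fingers, on their centre line; the grasp point (between the pads) lies 19 mm behind it (arm.hold_point_z is the z of the grasp point in the tool frame, in m); z points along the fingers, y is the line along which they close (so a half turn about z gives the same grasp; the last joint's range is limited). The gripper opens to 85 mm and grips with 20 to 120 N. Pads are 22 mm wide; open, the fingers measure 114 mm over their backs; the gripper's body (76 mm by 85 mm) begins 54 mm behind the grasp point. The pads swing forward as they close: fully open they stand 13 mm farther back than shut.
Start: joints at [-1.221, 0.124, 1.65, -0, 1.367, -0.083], TCP at [0.273, -0.59, 0.231] pointing down, gripper open.
Joint ranges: [-2.61, 2.61], [-1.02, 2.33], [0.03, 2.71], [-1.35, 4.49], [0.32, 2.68], [-2.91, 2.91]. Speed limits (rad/s): [2.57, 2.57, 3.14, 3.14, 3.14, 3.14].

INTERFACE

Orientations are given as a unit quaternion [w, x, y, z].
In Python, from plant import arm gives the robot as it stands.
- The arm moves only by the tool send_rows, never from a script. Its argument "plan" is a list of rows, each a list of 3 entries, a list of its own where there are three numbers: the shift along the tool's x, y, z in m, then the turn, a rotation vector about the tool's x, y, z in degrees, then the gripper command: -1 is shut, 1 is fully open, values between are in proportion. A call has 1 to 8 rows; each row shifts and turns the commanded pose from where the row before left it, along the tool's axes as they then stand; what a row does not reach is not made up. A row lasts 1/10 s, in which the tool goes at most 50 mm and 8.59 degrees, less where a joint would pass 70% of its speed; a pose out of reach is approached as far as the arm can. A call is refused whole if a number of a shift passes 0.05 or a number of a turn 8.59, either way. A call with a gripper value outside its range is refused whole. The fingers move at their own pace and stop on an object; "newtons" is the grip in N (left out, the last holds). Time passes only in rows, so rows that do not move let the fingers close. It gives the time, the measured TCP pose, the force, the opening and the grip force at its end, in the units of the state.
- arm.sense(): the state, without advancing time (a new reading comes with each control period).
- arm.snapshot(name): name is "side" or "top"; returns the picture (384x512x3 uint8, red, green, blue); there is no depth.
- arm.camera_model(name): a dict with "K" (3x3 intrinsics, pixels), "eye" and "attitude" of the camera in the world. Camera axes: x right, y up, looking along -z (the intrinsics and any distortion apply to the point x, -y, -z); pixel columns grow to the right and rows downward; lengths in m; the calibration is good to about 2 mm. A picture is of the moment at which its call begins. camera_model takes no time and is no camera call.
- arm.close_job(): hands the job in; it is judged then, once.
The state is a dict: "clock": time; "joint_positions": joint angles; "qd": joint speeds; "joint_torque": joint torques, N m; "tool_pos": TCP position; "eef_rot": TCP orientation; "ft_force": force on the tool from outside, world axes, zero at the start; "torque": the same for the moment, N m; "finger_gap": opening from 0.0 (shut) to 1.0 (fully open); "grip_force": force on a finger pad.
Only numpy, scipy, OpenCV 4.12 (cv2) and the standard library are available. Lean on these libraries where they do the work, as an engineer would, in place of code of your own. Each camera call takes 0.05 s, during which the arm holds its last target. There are 200 camera calls.

## Working session

There is one attempt and no reset: what is moved stays moved. The work goes in short steps, Python scripts to look and compute and a tool call to move; the robot and the scene stay as the last step left them, time stands still between calls to the robot, and variables do not carry over. Pictures are saved under pics/ and viewed, at most 10 in all, crops included, and the job is handed in when it is done.

Besides the shell and the picture viewer there is one more tool, called after "Call:" by a JSON object that holds its "api" and its "payload", one argument or row to a line. send_rows: Moves the arm, as the interface text tells. Its arguments: {"type":"object","properties":{"plan":{"type":"array"},"newtons":{"type":"number"}},"required":["plan"]}

```bash
mkdir -p pics; python3 - <<'E'
from plant import arm
import cv2
for n in("side","top"):
    im=arm.snapshot(n); cv2.imwrite(f"pics/{n}0.png",im[:,:,::-1]); m=arm.camera_model(n); print(n,m)
s=arm.sense(); print(s['tool_pos'],s['eef_rot'],s['clock'],arm.hold_point_z)
E
```

```text
side {'K': array([[359.09665458,   0.        , 262.034245  ],
       [  0.        , 359.09665458, 193.98805751],
       [  0.        ,   0.        ,   1.        ]]), 'eye': array([0.14467402, 0.8902101 , 0.81566765]), 'attitude': array([-0.17648669, -0.08133062,  0.45213257,  0.87052508])}
top {'K': array([[436.15025245,   0.        , 258.41250034],
       [  0.        , 436.15025245, 193.1538907 ],
       [  0.        ,   0.        ,   1.        ]]), 'eye': array([0.44486926, 0.02387037, 1.31091358]), 'attitude': array([-0.7034531 , -0.01080489,  0.02261727,  0.71029955])}
[ 0.27241094 -0.58955127  0.2301552 ] [-9.55951055e-04  9.76675132e-01  2.14720186e-01 -1.21423990e-04] 0.1 -0.0187
```

View pics/side0.png

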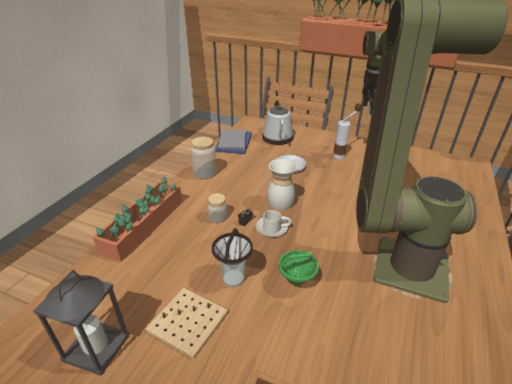

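View pics/top0.png

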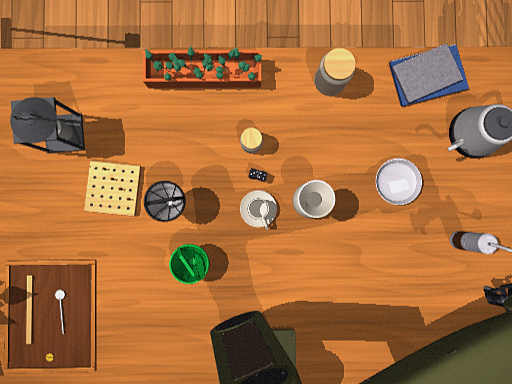

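Side view: filter in the tumbler at about (232,250), carafe at (282,170). In the top view the filter is at (165,201), the carafe at (315,200), and the green look-alike at (189,264). Next I'll zoom in on the two pieces.

```bash
cat > h.py <<'E'
import numpy as np,cv2
from plant import arm
from scipy.spatial.transform import Rotation as R
CM={n:arm.camera_model(n) for n in("side","top")}
def rot(q): return R.from_quat(np.r_[q[1:],q[0]]).as_matrix()
def ray(n,u,v):
    c=CM[n]; d=np.linalg.inv(c["K"])@[u,v,1]; return c["eye"],rot(c["attitude"])@(d*[1,-1,-1])
def onz(n,u,v,z):
    e,d=ray(n,u,v); return e+d*(z-e[2])/d[2]
def proj(n,P):
    c=CM[n]; p=(np.atleast_2d(P)-c["eye"])@rot(c["attitude"])*[1,-1,-1]; q=p@c["K"].T; return q[:,:2]/q[:,2:]
def tri(a,b):
    (e1,d1),(e2,d2)=ray("top",*a),ray("side",*b)
    k=np.linalg.lstsq(np.c_[d1,-d2],e2-e1,rcond=None)[0]; p,q=e1+k[0]*d1,e2+k[1]*d2; return (p+q)/2,np.linalg.norm(p-q)
def crop(n,im,c,w=64,h=50,s=6):
    return cv2.resize(im[c[1]-h//2:c[1]+h//2,c[0]-w//2:c[0]+w//2],None,fx=s,fy=s,interpolation=cv2.INTER_CUBIC)
E
python3 - <<'E'
from h import *
t=cv2.imread("pics/top0.png");s=cv2.imread("pics/side0.png")
o=np.vstack([np.hstack([crop(0,t,(165,200)),crop(0,t,(315,200))]),np.hstack([crop(0,s,(234,250)),crop(0,s,(284,176))])])
print(o.shape);cv2.imwrite("pics/c0.png",o)
print(onz("top",165,201,.2),onz("top",315,200,.165),onz("side",282,168,.165))
E
```

```text
(600, 768, 3)
[0.4795978  0.24245277 0.2       ] [ 0.47954985 -0.14445422  0.165     ] [ 0.4797673  -0.13744399  0.165     ]
```

View pics/c0.png

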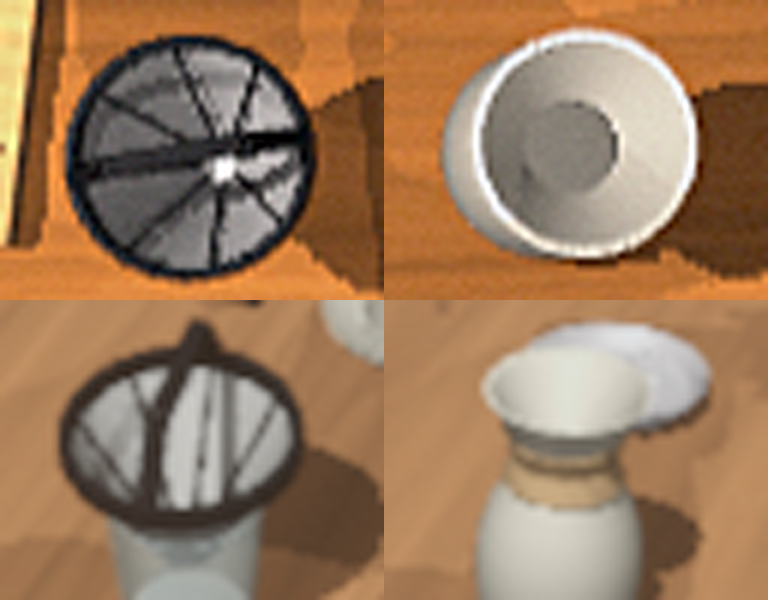

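Crop: collar ring centred at top (165,201) and side (232,248), carafe lip at top (316.7,199) and side (282,166). The bar runs nearly along the image row, with a slight tilt. Next I'll fit these precisely.

```bash
cat >> h.py <<'E'
def blob(m,c):
    n,l,st,ce=cv2.connectedComponentsWithStats(m.astype(np.uint8))
    ks=[k for k in range(1,n) if st[k,4]>60]; k=min(ks,key=lambda k:np.hypot(*(ce[k]-c)))
    return max(cv2.findContours((l==k).astype(np.uint8),cv2.RETR_EXTERNAL,cv2.CHAIN_APPROX_NONE)[0],key=len)[:,0]
def win(im,c,w,h):
    m=np.zeros(im.shape[:2],bool); m[int(c[1]-h):int(c[1]+h),int(c[0]-w):int(c[0]+w)]=1; return m
E
python3 - <<'E'
from h import *
t=cv2.imread("pics/top0.png");s=cv2.imread("pics/side0.png")
V=lambda im:im.max(2).astype(int)
def fit(c): return cv2.fitEllipse(cv2.convexHull(c.astype(np.float32)))
c=blob((V(t)<75)&win(t,(165,201),23,23),(165,201)); a=fit(c);print("filt top",a)
c=blob((V(s)<75)&win(s,(232,248),23,28),(232,248)); c=c[c[:,1]>242]; b=fit(c); print("filt side",b)
p,e=tri(a[0],b[0]);print(p,e)
# carafe: unsaturated bright
hs=cv2.cvtColor(t,cv2.COLOR_BGR2HSV)
c=blob((V(t)>205)&(hs[...,1]<50)&win(t,(316,199),25,23),(316,199));a2=fit(c);print("car top",a2, onz("top",*a2[0],.165))
# inner neck circle disregard; side lip via width
hs=cv2.cvtColor(s,cv2.COLOR_BGR2HSV)
m=(hs[...,1]<60)&(V(s)>150)&win(s,(282,172),20,14)
for r in range(158,182): 
    k=np.where(m[r])[0]; print(r,k.min() if len(k) else 0,k.max() if len(k) else 0,end="; ")
P=onz("top",*a2[0],.165);th=np.linspace(0,6.28,60)
q=proj("side",P+np.c_[.0495*np.cos(th),.0495*np.sin(th),0*th]);print(q.min(0),q.max(0))
for z in(.13,.135,.14):print(z,onz("top",*a[0],z),onz("side",*b[0],z))
# bar line in the top view: dark pixels inside ring
m=(V(t)<60)&win(t,(165,201),20,20)
yy,xx=np.where(m); k=(np.hypot(xx-164.9,yy-201)<16)&(abs(yy-(200.8-.152*(xx-165)))<4);
l=cv2.fitLine(np.c_[xx,yy][k].astype(np.float32),cv2.DIST_HUBER,0,.01,.01).ravel();print(l)
A,B=[onz("top",*(l[2:]+d*l[:2]),.17) for d in(-12,12)];print(A,B,np.degrees(np.arctan2(*(A-B)[1::-1])))
s=arm.sense();print(R.from_matrix(rot(s['eef_rot'])).as_matrix())
E
```

```text
filt top ((164.3671417236328, 200.8516082763672), (40.32337951660156, 41.52617263793945), 81.65725708007812)
filt side ((231.98992919921875, 248.03012084960938), (29.856056213378906, 40.35345458984375), 88.80033111572266)
[0.4813629  0.25775594 0.12897971] 0.0018883189046794095
car top ((315.6758117675781, 198.3806915283203), (37.1683235168457, 37.98381042480469), 76.63904571533203) [ 0.48380058 -0.14630814  0.165     ]
158 276 301; 159 275 301; 160 272 301; 161 271 301; 162 270 301; 163 269 301; 164 269 301; 165 269 301; 166 269 301; 167 269 301; 168 270 301; 169 271 300; 170 272 296; 171 273 293; 172 276 291; 173 279 287; 174 0 0; 175 0 0; 176 0 0; 177 0 0; 178 0 0; 179 0 0; 180 0 0; 181 0 0; [267.73517459 159.53721069] [295.84136275 174.05249754]
0.13 [0.48220307 0.25792824 0.13      ] [0.47994681 0.2584311  0.13      ]
0.135 [0.482045   0.25693724 0.135     ] [0.47750195 0.26303813 0.135     ]
0.14 [0.48188693 0.25594623 0.14      ] [0.47505708 0.26764517 0.14      ]
[ 9.8670012e-01 -1.6255097e-01  1.6426428e+02  1.9997176e+02]
[0.47844429 0.2810195  0.17      ] [0.48803487 0.2194756  0.17      ] 98.85734018147315
[[ 9.07790454e-01  4.19423501e-01 -6.47707560e-04]
 [ 4.19423965e-01 -9.07788655e-01  1.81516288e-03]
 [ 1.73340395e-04 -1.91945161e-03 -9.99998143e-01]]
```

Call:
{"api": "send_rows", "payload": {
  "plan": [
    [[0,0,-0.01],[0,0,-8.5],0.2],
    [[0,0,-0.01],[0,0,-8.5],0.2],
    [[0,0,-0.01],[0,0,-8.5],0.2],
    [[0,0,-0.01],[0,0,-8.5],0.2],
    [[0,0,0],[0,0,-8.5],0.2],
    [[0,0,0],[0,0,-8.5],0.2],
    [[0,0,0],[0,0,-8.5],0.2],
    [[0,0,0],[0,0,-8.5],0.2]
  ],
  "newtons": 60
}}

```text
clock: 0.9
tool_pos: [0.2725, -0.5898, 0.2706]
eef_rot: [-0.001, 0.687, 0.726, 0.0]
ft_force: [-0.4, 0.2, -0.1]
finger_gap: 0.599
grip_force: 0.0
```

Call:
{"api": "send_rows", "payload": {
  "plan": [
    [[0,0,0],[0,0,-6.1],0.2],
    [[0,0,0],[0,0,0],0.2]
  ]
}}

```text
clock: 1.1
tool_pos: [0.2725, -0.5898, 0.2706]
eef_rot: [-0.0, 0.65, 0.76, 0.0]
ft_force: [0.3, 0.9, 0.0]
finger_gap: 0.598
grip_force: 0.0
```

```bash
cat > st.py <<'E'
from h import *
import sys
s=arm.sense();M=rot(s['eef_rot']);p=np.array(s['tool_pos'])
print(s['clock'],p.round(4),"yaw",np.degrees(np.arctan2(M[1,0],M[0,0])).round(2),"z",M[:,2].round(4),np.round(s['ft_force'],2),s['finger_gap'],s['grip_force'],np.round(s['joint_positions'],2))
if len(sys.argv)>1: print("tool shift",(M.T@(np.array(eval(sys.argv[1]))-p)).round(4))
E
python3 st.py "[.482,.257,.25]"
```

```text
1.1 [ 0.2725 -0.5898  0.2706] yaw 98.88 z [-4.0e-04  1.1e-03 -1.0e+00] [0.32 0.87 0.02] 0.5982594022192089 0.0 [-1.22  0.1   1.61  0.    1.43 -1.38]
tool shift [0.8043 0.3378 0.0214]
```

Call:
{"api": "send_rows", "payload": {
  "plan": [
    [[0.02,0.0085,0],[0,0,0],0.2],
    [[0.04,0.017,0],[0,0,0],0.2],
    [[0.04,0.017,0],[0,0,0],0.2],
    [[0.04,0.017,0],[0,0,0],0.2],
    [[0.04,0.017,0],[0,0,0],0.2],
    [[0.04,0.017,0],[0,0,0],0.2],
    [[0.04,0.017,0],[0,0,0],0.2],
    [[0.04,0.017,0],[0,0,0],0.2]
  ]
}}

```text
clock: 1.9
tool_pos: [0.3521, -0.2722, 0.2711]
eef_rot: [0.0, 0.651, 0.759, 0.0]
ft_force: [1.0, -0.2, 0.3]
finger_gap: 0.602
grip_force: 0.0
```

Call:
{"api": "send_rows", "payload": {
  "plan": [
    [[0.04,0.017,0],[0,0,0],0.2],
    [[0.04,0.017,0],[0,0,0],0.2],
    [[0.04,0.017,0],[0,0,0],0.2],
    [[0.04,0.017,0],[0,0,0],0.2],
    [[0.04,0.017,0],[0,0,0],0.2],
    [[0.04,0.017,0],[0,0,0],0.2],
    [[0.04,0.017,0],[0,0,0],0.2],
    [[0.04,0.017,0],[0,0,0],0.2]
  ]
}}

```text
clock: 2.7
tool_pos: [0.4369, 0.0651, 0.2713]
eef_rot: [0.0, 0.651, 0.759, 0.0]
ft_force: [1.0, -0.2, 0.8]
finger_gap: 0.602
grip_force: 0.0
```

Call:
{"api": "send_rows", "payload": {
  "plan": [
    [[0.04,0.017,0],[0,0,0],0.2],
    [[0.04,0.017,0],[0,0,0],0.2],
    [[0.04,0.017,0],[0,0,0],0.2],
    [[0.02,0.0085,0],[0,0,0],0.2],
    [[0,0,0],[0,0,0],0.2],
    [[0,0,0],[0,0,0],0.2]
  ]
}}

```text
clock: 3.3
tool_pos: [0.4738, 0.2106, 0.2709]
eef_rot: [-0.0, 0.65, 0.76, -0.001]
ft_force: [-0.8, -1.4, -0.1]
finger_gap: 0.601
grip_force: 0.0
```

```bash
python3 st.py "[.482,.257,.25]"; python3 - <<'E'
from h import *
import h
s=cv2.cvtColor(arm.snapshot("side"),4);t=cv2.cvtColor(arm.snapshot("top"),4)
p=np.array(arm.sense()['tool_pos'])
a=crop(0,s,tuple(proj("side",p-[0,0,.06])[0].astype(int)),80,90,5)
b=crop(0,t,(165,200),80,90,5)
cv2.imwrite("pics/c1.png",np.hstack([a,b]))
E
```

```text
3.3 [0.4738 0.2106 0.2709] yaw 98.87 z [-1.e-03 -8.e-04 -1.e+00] [-0.79 -1.39 -0.11] 0.6006624143299046 0.0 [ 0.31 -0.19  1.89 -0.    1.44  0.16]
tool shift [0.0446 0.0152 0.0208]
```

View pics/c1.png

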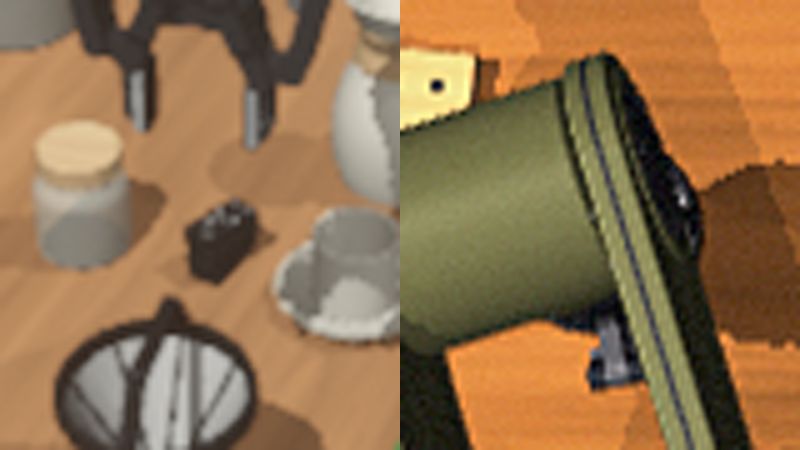

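The side crop shows both fingers well above the filter; the arm hides it in the top view. I'll move over the bar and descend.

Call:
{"api": "send_rows", "payload": {
  "plan": [
    [[0.022,0.0076,0.01],[0,0,0],0.2],
    [[0.0226,0.0076,0.01],[0,0,0],0.2],
    [[0,0,0.02],[0,0,0],0.2],
    [[0,0,0.02],[0,0,0],0.2],
    [[0,0,0.01],[0,0,0],0.2],
    [[0,0,0],[0,0,0],0.2]
  ]
}}

```text
clock: 4.0
tool_pos: [0.4814, 0.2558, 0.1996]
eef_rot: [-0.001, 0.651, 0.759, -0.001]
ft_force: [-0.6, 0.1, -0.4]
finger_gap: 0.599
grip_force: 0.0
```

```bash
python3 st.py "[.482,.257,.147]"; python3 - <<'E'
from h import *
s=cv2.cvtColor(arm.snapshot("side"),4)
cv2.imwrite("pics/c2.png",crop(0,s,(236,235),90,80,7))
p=np.array(arm.sense()['tool_pos']);print(proj("side",[p,p-[0,0,.035],[.482,.257,.166],[.482,.257,.13]])-[191,195])
E
```

```text
4.0 [0.4814 0.2558 0.1996] yaw 98.8 z [-0.003  -0.0013 -1.    ] [-0.55  0.09 -0.38] 0.599359861240325 0.0 [ 0.39 -0.08  1.92 -0.    1.31  0.24]
tool shift [0.0011 0.001  0.0526]
[[39.79540639 32.42009017]
 [40.21899836 42.41896205]
 [40.12583321 42.62698497]
 [40.54549782 52.48195041]]
```

View pics/c2.png

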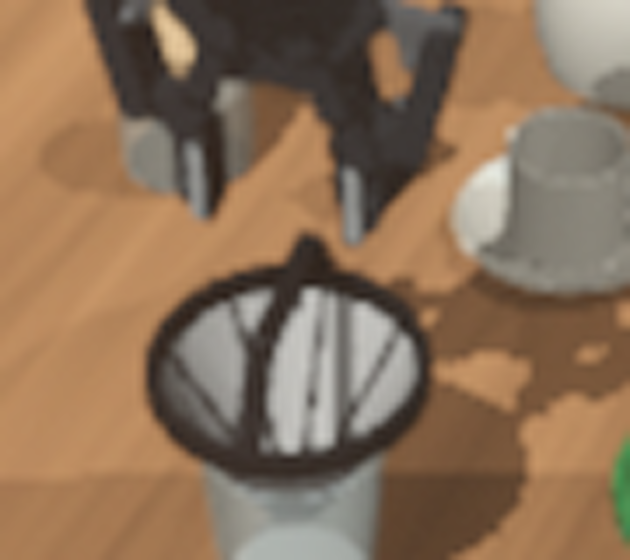

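The bar passes through the predicted spot, crop (281,298), midway between the finger lines. Descending and closing.

Call:
{"api": "send_rows", "payload": {
  "plan": [
    [[0.001,0.001,0.02],[0,0,0],0.2],
    [[0,0,0.02],[0,0,0],0.2],
    [[0,0,0.0126],[0,0,0],0.2],
    [[0,0,0],[0,0,0],0.2],
    [[0,0,0],[0,0,0],0.2]
  ]
}}

```text
clock: 4.55
tool_pos: [0.4836, 0.2583, 0.1497]
eef_rot: [0.0, 0.65, 0.76, 0.001]
ft_force: [-0.2, 0.6, 0.2]
finger_gap: 0.6
grip_force: 0.0
```

Call:
{"api": "send_rows", "payload": {
  "plan": [
    [[0,0,0],[0,0,0],-0.3],
    [[0,0,0],[0,0,0],-0.5],
    [[0,0,0],[0,0,0],-0.6],
    [[0,0,0],[0,0,0],-0.7],
    [[0,0,0],[0,0,0],-0.8],
    [[0,0,0],[0,0,0],-1],
    [[0,0,0],[0,0,0],-1],
    [[0,0,0],[0,0,0],-1]
  ]
}}

```text
clock: 5.35
tool_pos: [0.4832, 0.2584, 0.149]
eef_rot: [0.0, 0.65, 0.76, 0.0]
ft_force: [-1.7, -0.2, 3.2]
finger_gap: 0.1
grip_force: 58.5
```

```bash
python3 st.py "[.482,.257,.147]"
```

```text
5.35 [0.4832 0.2584 0.149 ] yaw 98.9 z [ 2.e-04  2.e-04 -1.e+00] [-1.68 -0.21  3.15] 0.10036041557041359 58.544259667396545 [ 0.39 -0.04  1.96  0.    1.22  0.24]
tool shift [-0.0012 -0.0014  0.002 ]
```

Call:
{"api": "send_rows", "payload": {
  "plan": [
    [[0,0,-0.005],[0,0,0],-1],
    [[0,0,-0.01],[0,0,0],-1],
    [[0,0,-0.02],[0,0,0],-1],
    [[0,0,-0.03],[0,0,0],-1],
    [[0,0,-0.03],[0,0,0],-1],
    [[0,0,-0.03],[0,0,0],-1],
    [[0,0,-0.03],[0,0,0],-1],
    [[0,0,-0.005],[0,0,0],-1]
  ]
}}

```text
clock: 6.15
tool_pos: [0.4848, 0.2589, 0.3142]
eef_rot: [0.002, 0.65, 0.76, 0.004]
ft_force: [0.7, 0.4, -1.5]
finger_gap: 0.1
grip_force: 58.5
```

Call:
{"api": "send_rows", "payload": {
  "plan": [
    [[0,0,0],[0,0,0],-1],
    [[0,0,0],[0,0,0],-1]
  ]
}}

```text
clock: 6.35
tool_pos: [0.4825, 0.258, 0.3067]
eef_rot: [-0.001, 0.65, 0.76, -0.001]
ft_force: [0.5, -0.1, -1.3]
finger_gap: 0.097
grip_force: 58.5
```

```bash
python3 st.py "[.484,-.146,.309]"; python3 - <<'E'
from h import *
s=cv2.cvtColor(arm.snapshot("side"),4);cv2.imwrite("pics/s3.png",s)
p=np.array(arm.sense()['tool_pos']);c=proj("side",p-[0,0,.04])[0].astype(int);print(c)
cv2.imwrite("pics/c3.png",crop(0,s,tuple(c),90,90,6))
E
```

```text
6.35 [0.4825 0.258  0.3067] yaw 98.89 z [-0.0026 -0.0011 -1.    ] [ 0.52 -0.14 -1.28] 0.09679384001190729 58.51800799369812 [ 0.39 -0.14  1.79 -0.    1.5   0.24]
tool shift [-0.3994 -0.0609 -0.0019]
[229 207]
```

View pics/c3.png

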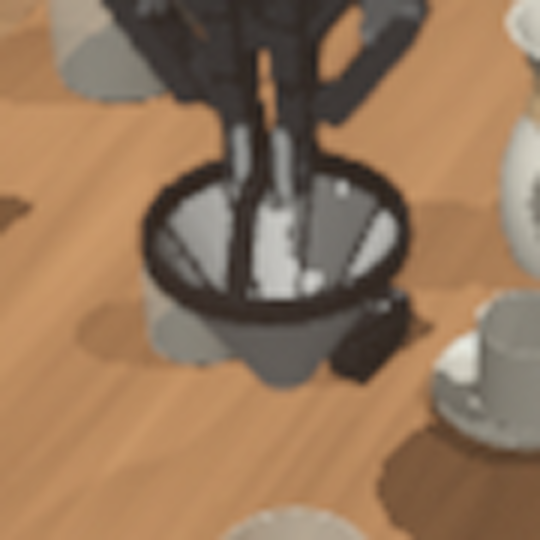

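Side crop: the filter hangs level in the fingers, collar ellipse centre at about (229.5,201.3). Carrying it to the carafe.

Call:
{"api": "send_rows", "payload": {
  "plan": [
    [[-0.01,-0.0015,0],[0,0,0],-1],
    [[-0.02,-0.003,0],[0,0,0],-1],
    [[-0.03,-0.0046,0],[0,0,0],-1],
    [[-0.03,-0.0046,0],[0,0,0],-1],
    [[-0.03,-0.0046,0],[0,0,0],-1],
    [[-0.03,-0.0046,0],[0,0,0],-1],
    [[-0.03,-0.0046,0],[0,0,0],-1],
    [[-0.03,-0.0046,0],[0,0,0],-1]
  ]
}}

```text
clock: 7.2
tool_pos: [0.4831, 0.0441, 0.3074]
eef_rot: [-0.001, 0.65, 0.76, -0.001]
ft_force: [0.1, 0.6, -0.9]
finger_gap: 0.105
grip_force: 58.5
```

Call:
{"api": "send_rows", "payload": {
  "plan": [
    [[-0.03,-0.0046,0],[0,0,0],-1],
    [[-0.03,-0.0046,0],[0,0,0],-1],
    [[-0.03,-0.0046,0],[0,0,0],-1],
    [[-0.03,-0.0046,0],[0,0,0],-1],
    [[-0.03,-0.0046,0],[0,0,0],-1],
    [[-0.03,-0.0046,0],[0,0,0],-1],
    [[-0.02,-0.003,0],[0,0,0],-1],
    [[-0.01,-0.0015,0],[0,0,0],-1]
  ]
}}

```text
clock: 8.0
tool_pos: [0.4837, -0.1684, 0.3073]
eef_rot: [-0.001, 0.651, 0.759, -0.001]
ft_force: [-0.1, -0.4, -1.6]
finger_gap: 0.101
grip_force: 58.5
```

Call:
{"api": "send_rows", "payload": {
  "plan": [
    [[0,0,0],[0,0,0],-1],
    [[0,0,0],[0,0,0],-1],
    [[0,0,0],[0,0,0],-1]
  ]
}}

```text
clock: 8.3
tool_pos: [0.4846, -0.1657, 0.3086]
eef_rot: [-0.0, 0.65, 0.76, 0.0]
ft_force: [1.1, 0.4, -1.2]
finger_gap: 0.102
grip_force: 58.5
```

```bash
python3 st.py "[.484,-.146,.309]"; python3 - <<'E'
from h import *
s=cv2.cvtColor(arm.snapshot("side"),4);t=cv2.cvtColor(arm.snapshot("top"),4);cv2.imwrite("pics/s4.png",s);cv2.imwrite("pics/t4.png",t)
p=np.array(arm.sense()['tool_pos']);c=proj("side",p-[0,0,.06])[0].astype(int);ct=proj("top",p-[0,0,.06])[0].astype(int);print(c,ct)
cv2.imwrite("pics/c4.png",np.hstack([crop(0,s,tuple(c),66,90,6),crop(0,t,tuple(ct),66,90,6)]))
E
```

```text
8.3 [ 0.4846 -0.1657  0.3086] yaw 98.96 z [-2.e-04  4.e-04 -1.e+00] [ 1.11  0.39 -1.17] 0.10246912926600964 58.49483549594879 [-0.43 -0.22  1.86  0.    1.51 -0.59]
tool shift [ 0.0195  0.0025 -0.0004]
[284 142] [328 196]
```

View pics/c4.png

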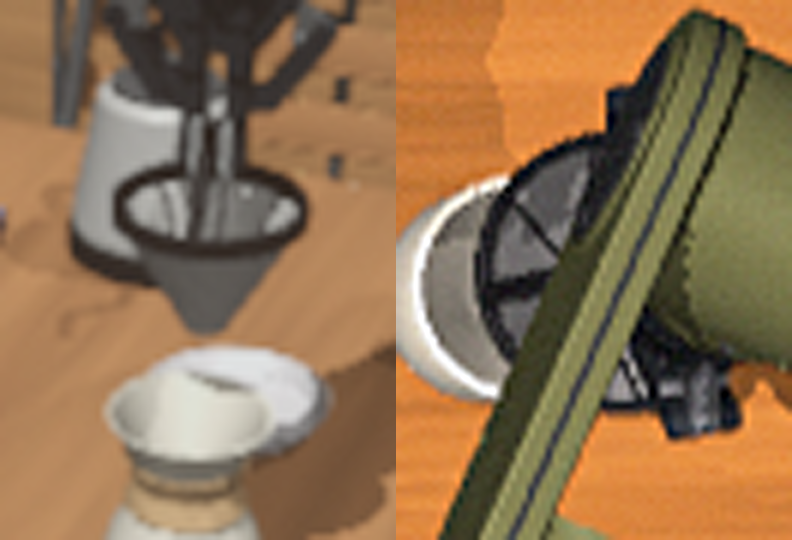

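Side crop: collar centre about (285.8,131.4), carafe lip centre about (282.2,166.5). In the top view the collar's left edge is at column 308 and the arm hides the right half. My carry summed to 20 mm too far in -y; I'll correct that after checking the filter's offset from the TCP.

```bash
python3 - <<'E'
from h import *
p=np.array(arm.sense()['tool_pos']);V=lambda im:im.max(2).astype(int)
s=cv2.imread("pics/s4.png");t=cv2.imread("pics/t4.png")
for z in(.292,.2956,.299): print(z,(onz("side",285.8,131.4,z)-p)[:2].round(4),(onz("top",331.3,195.8,z)-p)[:2].round(4),(onz("top",332.2,195,z)-p)[:2].round(4))
a=(331.3,195.8);print(tri(a,(285.8,131.4)),tri((332.2,195),(285.8,131.4)))
for a in((315.7,198.4),(316.3,198.6)):
  for b in((282.25,166.3),): print(onz("top",*a,.165),onz("side",*b,.165),tri(a,b))
# earlier grasp height frame 3
print(onz("side",229.5,201.3,.294))
E
```

```text
0.292 [-0.0017  0.0004] [0.0005 0.0014] [ 0.0023 -0.0007]
0.2956 [-0.004   0.0076] [0.0003 0.0021] [ 0.0022 -0.    ]
0.299 [-0.0062  0.0145] [0.0002 0.0027] [0.0021 0.0006]
(array([ 0.48404764, -0.16462287,  0.29213509]), np.float64(0.00240105526745434)) (array([ 0.48544545, -0.16720135,  0.29076234]), np.float64(0.0034893250148379275))
[ 0.48374908 -0.14637118  0.165     ] [ 0.48287952 -0.14869643  0.165     ] (array([ 0.48296591, -0.14643621,  0.16624803]), np.float64(0.001563842979061691))
[ 0.48320683 -0.14794707  0.165     ] [ 0.48287952 -0.14869643  0.165     ] (array([ 0.48293373, -0.14797644,  0.16539176]), np.float64(0.0005489575481518498))
[0.47735449 0.26612706 0.294     ]
```

Call:
{"api": "send_rows", "payload": {
  "plan": [
    [[0.009,0.0006,0],[0,0,0],-1],
    [[0.0087,0.0006,0],[0,0,0],-1],
    [[0,0,0],[0,0,0],-1],
    [[0,0,0.015],[0,0,0],-1],
    [[0,0,0.02],[0,0,0],-1],
    [[0,0,0.02],[0,0,0],-1],
    [[0,0,0.01],[0,0,0],-1],
    [[0,0,0.01],[0,0,0],-1]
  ]
}}

```text
clock: 9.2
tool_pos: [0.4827, -0.1488, 0.2323]
eef_rot: [-0.001, 0.65, 0.76, -0.0]
ft_force: [0.6, 0.2, -1.0]
finger_gap: 0.103
grip_force: 58.5
```

Call:
{"api": "send_rows", "payload": {
  "plan": [
    [[0,0,0.005],[0,0,0],-1],
    [[0,0,0],[0,0,0],-1],
    [[0,0,0],[0,0,0],-1]
  ]
}}

```text
clock: 9.5
tool_pos: [0.4835, -0.1491, 0.2295]
eef_rot: [0.001, 0.65, 0.76, 0.0]
ft_force: [0.1, 0.6, -0.7]
finger_gap: 0.099
grip_force: 58.5
```

```bash
python3 st.py "[.483,-.148,.2035]"; python3 - <<'E'
from h import *
s=cv2.cvtColor(arm.snapshot("side"),4);t=cv2.cvtColor(arm.snapshot("top"),4)
p=np.array(arm.sense()['tool_pos']);c=(282,155);ct=proj("top",p-[0,0,.06])[0].astype(int);print(c,ct)
cv2.imwrite("pics/c5.png",np.hstack([crop(0,s,tuple(c),66,80,6),crop(0,t,tuple(ct),66,80,6)]))
E
```

```text
9.5 [ 0.4835 -0.1491  0.2295] yaw 98.89 z [ 1.1e-03 -5.0e-04 -1.0e+00] [ 0.07  0.61 -0.72] 0.09895627234458539 58.490681648254395 [-0.41 -0.2   1.97 -0.    1.37 -0.56]
tool shift [ 0.0012 -0.0003  0.026 ]
(282, 155) [317 198]
```

View pics/c5.png

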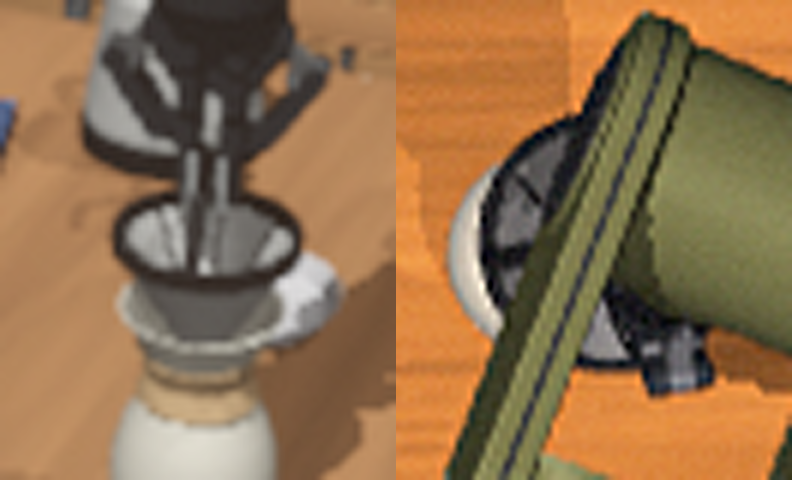

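Side crop: the filter is inside the funnel above the lip, level, collar centre only ~0.7 px right of the lip centre. I'll shift 1 mm and lower gently.

Call:
{"api": "send_rows", "payload": {
  "plan": [
    [[0.0012,0,0.004],[0,0,0],-1],
    [[0,0,0.004],[0,0,0],-1],
    [[0,0,0.004],[0,0,0],-1],
    [[0,0,0.003],[0,0,0],-1],
    [[0,0,0.002],[0,0,0],-1],
    [[0,0,0],[0,0,0],-1],
    [[0,0,0],[0,0,0],-1]
  ]
}}

```text
clock: 10.3
tool_pos: [0.4829, -0.1477, 0.2117]
eef_rot: [-0.0, 0.65, 0.76, -0.0]
ft_force: [-0.2, 0.3, -1.3]
finger_gap: 0.096
grip_force: 58.5
```

Call:
{"api": "send_rows", "payload": {
  "plan": [
    [[0,0,0.002],[0,0,0],-1],
    [[0,0,0.001],[0,0,0],-1],
    [[0,0,0],[0,0,0],-1]
  ]
}}

```text
clock: 10.6
tool_pos: [0.4828, -0.1477, 0.2085]
eef_rot: [-0.0, 0.65, 0.76, -0.0]
ft_force: [0.6, -0.4, -1.4]
finger_gap: 0.101
grip_force: 58.5
```

Call:
{"api": "send_rows", "payload": {
  "plan": [
    [[0,0,0.001],[0,0,0],-1],
    [[0,0,0.001],[0,0,0],-1],
    [[0,0,0],[0,0,0],-1]
  ]
}}

```text
clock: 10.9
tool_pos: [0.4828, -0.1477, 0.2066]
eef_rot: [-0.0, 0.65, 0.76, -0.0]
ft_force: [-0.3, -0.5, -1.9]
finger_gap: 0.103
grip_force: 58.5
```

Call:
{"api": "send_rows", "payload": {
  "plan": [
    [[0,0,0.001],[0,0,0],-1],
    [[0,0,0],[0,0,0],-1]
  ]
}}

```text
clock: 11.1
tool_pos: [0.4828, -0.1477, 0.2056]
eef_rot: [-0.0, 0.65, 0.76, -0.0]
ft_force: [0.2, -0.2, -1.0]
finger_gap: 0.102
grip_force: 58.5
```

Call:
{"api": "send_rows", "payload": {
  "plan": [
    [[0,0,0.001],[0,0,0],-1],
    [[0,0,0],[0,0,0],-1]
  ]
}}

```text
clock: 11.3
tool_pos: [0.4828, -0.1477, 0.2046]
eef_rot: [-0.0, 0.65, 0.76, -0.0]
ft_force: [-0.2, 0.2, -0.4]
finger_gap: 0.103
grip_force: 58.5
```

Call:
{"api": "send_rows", "payload": {
  "plan": [
    [[0,0,0.001],[0,0,0],-1],
    [[0,0,0],[0,0,0],-1]
  ]
}}

```text
clock: 11.5
tool_pos: [0.4828, -0.1477, 0.2035]
eef_rot: [-0.0, 0.65, 0.76, -0.0]
ft_force: [0.2, -0.0, -0.4]
finger_gap: 0.099
grip_force: 58.5
```

Call:
{"api": "send_rows", "payload": {
  "plan": [
    [[0,0,0.001],[0,0,0],-1],
    [[0,0,0],[0,0,0],-1]
  ]
}}

```text
clock: 11.7
tool_pos: [0.4829, -0.1477, 0.2027]
eef_rot: [0.0, 0.65, 0.76, 0.0]
ft_force: [0.6, 0.3, -1.8]
finger_gap: 0.102
grip_force: 58.5
```

Call:
{"api": "send_rows", "payload": {
  "plan": [
    [[0,0,0.0005],[0,0,0],-1],
    [[0,0,0],[0,0,0],-1]
  ]
}}

```text
clock: 11.9
tool_pos: [0.483, -0.1477, 0.2023]
eef_rot: [0.0, 0.65, 0.76, 0.0]
ft_force: [0.8, 0.0, -1.1]
finger_gap: 0.104
grip_force: 58.6
```

Call:
{"api": "send_rows", "payload": {
  "plan": [
    [[0,0,0.001],[0,0,0],-1],
    [[0,0,0],[0,0,0],-1]
  ]
}}

```text
clock: 12.1
tool_pos: [0.4832, -0.1477, 0.2015]
eef_rot: [0.0, 0.65, 0.76, 0.0]
ft_force: [0.1, -0.2, -0.1]
finger_gap: 0.1
grip_force: 58.7
```

Call:
{"api": "send_rows", "payload": {
  "plan": [
    [[0,0,0.0008],[0,0,0],-1],
    [[0,0,0],[0,0,0],-1]
  ]
}}

```text
clock: 12.3
tool_pos: [0.4832, -0.1477, 0.201]
eef_rot: [0.0, 0.65, 0.76, 0.0]
ft_force: [-0.3, 0.5, 1.6]
finger_gap: 0.103
grip_force: 58.9
```

Call:
{"api": "send_rows", "payload": {
  "plan": [
    [[0,0,0.0005],[0,0,0],-1],
    [[0,0,0],[0,0,0],-1]
  ]
}}

```text
clock: 12.5
tool_pos: [0.4833, -0.1478, 0.201]
eef_rot: [0.001, 0.65, 0.76, 0.0]
ft_force: [-1.2, 1.5, 5.1]
finger_gap: 0.103
grip_force: 59.3
```

Contact is firm and central (5 N). Easing the grip, then opening.

Call:
{"api": "send_rows", "payload": {
  "plan": [
    [[0,0,0],[0,0,0],-1],
    [[0,0,0],[0,0,0],-1],
    [[0,0,0],[0,0,0],-0.7],
    [[0,0,0],[0,0,0],-0.5],
    [[0,0,0],[0,0,0],-0.3],
    [[0,0,0],[0,0,0],-0.1],
    [[0,0,0],[0,0,0],0],
    [[0,0,0],[0,0,0],0]
  ],
  "newtons": 20
}}

```text
clock: 13.3
tool_pos: [0.4828, -0.1477, 0.1997]
eef_rot: [-0.0, 0.65, 0.76, -0.0]
ft_force: [-1.3, -0.3, 0.3]
finger_gap: 0.5
grip_force: 0.0
```

Call:
{"api": "send_rows", "payload": {
  "plan": [
    [[0,0,-0.005],[0,0,0],0],
    [[0,0,-0.01],[0,0,0],0],
    [[0,0,-0.02],[0,0,0],0],
    [[0,0,-0.03],[0,0,0],0],
    [[0,0,-0.03],[0,0,0],0],
    [[0,0,-0.03],[0,0,0],0],
    [[0,0,-0.02],[0,0,0],0],
    [[0,0,0],[0,0,0],0]
  ]
}}

```text
clock: 14.1
tool_pos: [0.4843, -0.1483, 0.3502]
eef_rot: [0.004, 0.65, 0.76, 0.001]
ft_force: [1.1, 0.2, -0.2]
finger_gap: 0.506
grip_force: 0.0
```

Call:
{"api": "send_rows", "payload": {
  "plan": [
    [[-0.03,0,0],[0,0,0],0],
    [[-0.04,0,0],[0,0,0],0],
    [[-0.04,0,0],[0,0,0],0],
    [[-0.04,0,0],[0,0,0],0],
    [[-0.04,0,0],[0,0,0],0],
    [[-0.03,0,0],[0,0,0],0],
    [[-0.02,0,0],[0,0,0],0],
    [[0,0,0],[0,0,0],0]
  ]
}}

```text
clock: 14.9
tool_pos: [0.5194, -0.3867, 0.3425]
eef_rot: [-0.002, 0.651, 0.759, -0.0]
ft_force: [0.2, 1.1, -0.0]
finger_gap: 0.5
grip_force: 0.0
```

```bash
python3 st.py; python3 - <<'E'
from h import *
s=cv2.cvtColor(arm.snapshot("side"),4);t=cv2.cvtColor(arm.snapshot("top"),4)
cv2.imwrite("pics/s6.png",s);cv2.imwrite("pics/t6.png",t)
cv2.imwrite("pics/c6.png",np.hstack([crop(0,s,(282,165),66,80,6),crop(0,t,(316,198),66,80,6)]))
E
```

```text
14.9 [ 0.5194 -0.3867  0.3425] yaw 98.75 z [-0.0026  0.0018 -1.    ] [ 0.22  1.14 -0.05] 0.4998318843435976 0.0 [-0.72  0.08  1.52 -0.    1.55 -0.88]
```

View pics/c6.png

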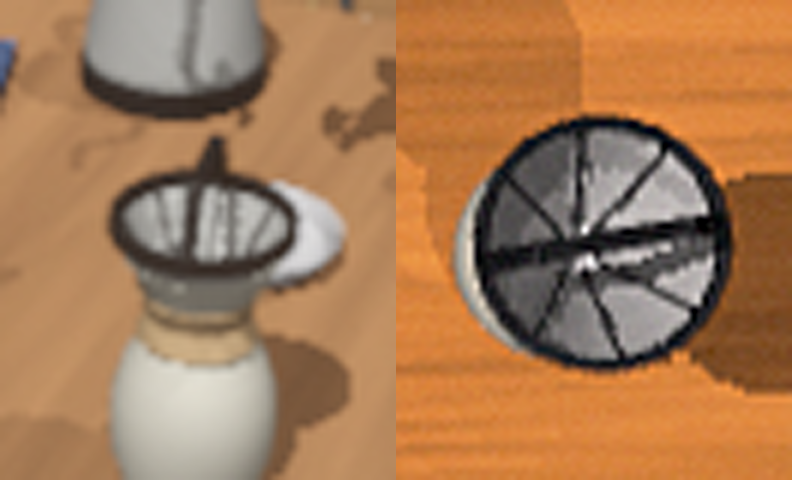

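The filter sits level in the carafe, collar centred at side (282.7,161.6) and top (317.1,198.1). One numeric check of seat height.

```bash
python3 - <<'E'
from h import *
print(tri((317.1,198.1),(282.7,161.6)), "expected z .187")
P=np.array([.483,-.1475,.187]);th=np.linspace(0,6.28,90)
for n in("side","top"):
    q=proj(n,P+np.c_[.056*np.cos(th),.056*np.sin(th),0*th]);print(n,q.min(0),q.max(0))
print("seen side",[111/6+248.6,168/6+124.6],[298/6+248.6,276/6+124.6],"top",[79/6+282.6,115/6+157.6],[335/6+282.6,371/6+157.6])
E
```

```text
(array([ 0.48287066, -0.14739236,  0.18482344]), np.float64(0.002001905144273168)) expected z .187
side [266.37242226 153.22828192] [298.51323049 169.41363132]
top [295.76263599 176.77978304] [338.98501921 220.08446143]
seen side [267.1, 152.6] [298.26666666666665, 170.6] top [295.7666666666667, 176.76666666666665] [338.43333333333334, 219.43333333333334]
```

Home to within the measuring error, level and centred; handing in.

```bash
python3 -c "
from plant import arm
print(arm.close_job())"
```

```text
the job is handed in; nothing more can be done
None
```

The filter is seated in the carafe's funnel and released, and the job is handed in. Camera checks put it level, centred, and within about 2 mm of the expected seat height; the judge returned no verdict.

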